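# Idle the rig and hold its guard just below balance

### The job

On the coupling test rig, first set the speed lever of the control box to its idle mark (20 degrees from upright, on the robot's side). Then raise the rig's sprung guard cover 5 to 15 degrees past its balance point (which is at 45 degrees open) without letting it fly up, and bring it back to 5 to 10 degrees below the balance point. The program finishes there, with the robot still holding the cover steady, not letting go; leave the lever at idle and the other things on the bench alone.

Things in the scene. Friction and masses are not known exactly. Their poses are not given: they have to be found in the camera images.
- lever_knob (a point): Centre of the black ball knob, 30 mm in diameter, on the end of the speed lever (steel rod 10 mm thick), 105 mm from the lever's hinge axis. Free all round for 25 mm below the ball. The point turns with the lever: z points outwards along the rod; x and y are those of lever_pivot when upright.
- lever_pivot (a point): On the lever's hinge axis, 55 mm above the bench, at the middle of the top of the fixed grey control box (130 x 90 x 55 mm). x level, away from the robot; y along the axis; z up. 18 mm either side of the lever stands a half-round metal quadrant of 52 mm radius; the thick black rib over its rim is the idle mark.
- lever (a joint): Angle of the speed lever: 0 upright, positive leaning to +x of lever_pivot (away from the robot), negative leaning to -x (towards the robot); stops at -0.8 and 0.8 rad. Idle mark at -0.35 rad (20 degrees). It stays where it is left; moving it takes about 1.2 N at the knob.
- cover_handle (a point): Middle of the guard cover's D handle: round black bar, 14 mm thick, parallel to the hinge, 120 mm between its posts, 45 mm above the cover's top face near the robot's side. Closed: 156 mm above the bench, 210 mm in front of the hinge axis and 56 mm above it. It goes round with the cover, up and away from the robot. Site axes turn with the cover: y along the bar, z out of the top face.
- rig_hinge (a point): Middle of the cover's hinge axis on the rig's far edge, 100 mm above the bench. x level, from handle side to hinge side (away from the robot); y along the axis; z up. The rig is a fixed grey housing 230 x 250 mm, 100 mm high, on a 270 x 290 mm foot; its middle is 115 mm in front of the hinge.
- cover (a joint): Opening of the guard cover (aluminium frame, clear pane, 230 x 250 x 10 mm, 1.6 kg): 0 closed and level, grows as raised, stop at 1.4 rad. Weight and spring balance at 0.785 rad (45 degrees): below that it sinks shut by itself, above it flies open. Lifting at the handle takes about 2.2 N when closed, less towards balance; at 1.0 rad it pulls up with about 1.3 N.
- flange: Loose steel flange, 80 mm in diameter, 35 mm high; origin under its middle. Bystander: leave alone.
- fitting: Loose brass pipe fitting standing upright, 40 mm in diameter, 50 mm high; origin under its middle. Bystander: leave alone.
- driver: Loose grey-handled screwdriver lying on the bench. Bystander: leave alone.
Mind the look-alikes: they are no part of the job. Leave any blue look-alike of the part that bears lever_knob alone.

How it is judged:
On the way, in this order (a step that is already met when the one before it is completed fails the run):
1. the lever stands at the idle mark (value of joint lever between -0.47 and -0.23 rad and velocity of joint lever between -0.2 and 0.2 rad/s), for 0.3 s.
2. the cover has been raised past its balance point (value of joint cover above 0.84 rad), for 0.1 s.
At the end, for the whole second after the job is handed in: The cover stands still (under 0.1 rad/s) 2 to 12 degrees below its balance point (0.575 to 0.755 rad), held by the fingers (contact force over 0.1 N), and the lever stands within 0.12 rad of idle (-0.35 rad) (value of joint cover between 0.575 and 0.755 rad and velocity of joint cover between -0.1 and 0.1 rad/s and contact force between the fingers and cover above 0.1 N and value of joint lever between -0.47 and -0.23 rad); the arm keeps its last pose, push and grip.
It fails at once if the cover flies up (beyond 1.2 rad, 69 degrees) (value of joint cover above 1.2 rad).
It fails at once if the cover is opened while the lever is not at idle (value of joint cover above 0.15 rad and not (value of joint lever between -0.5 and -0.2 rad)).
It fails at once if another thing on the bench is moved by more than 30 mm (distance of any of flange, fitting, driver from where it was at the start of the episode above 0.03 m).
It also fails if it takes over 48 s, if anything falls off the work surface, if the arm or the gripper's body presses on something with over 40 N, if the wrist force passes 120 N, or if a joint passes its speed limit or range.

### The arm

A 7-joint arm with a two-finger parallel gripper is mounted at the origin on the work surface. World frame = base frame: x ahead of the robot, y to its left, z up, the work surface at z = 0. Lengths are in m, angles in rad, forces in N, time in s.
With the tool pointing down it reaches from about 0.425 to 0.925 m from the base axis. Payload 6.8 kg.
Tool frame: the origin (TCP) lies on the front face of the gripper's body, between the roots of the fingers; the fingertips stand 73 mm ahead of it and the grasp point (between the pads) lies 54 mm ahead of it; z points along the fingers, y is the direction in which the jaws open and shut (so a half turn about z gives the same grasp; the last joint's range is limited). The gripper opens to 85 mm and grips with 20 to 120 N. Pads are 22 mm wide; open, the fingers measure 114 mm over their backs; the gripper's body (76 mm by 85 mm) begins 54 mm behind the grasp point. The pads swing forward as they close: fully open they stand 13 mm farther back than shut.
Start: joints at [1.055, 0.477, 0.022, 1.555, -0.011, 1.109, -0.083], TCP at [0.268, -0.62, 0.304] pointing down, gripper open.
Joint ranges: [-2.96, 2.96], [-0.34, 2.1], [-1.41, 1.46], [0.24, 2.44], [-1.37, 4.51], [0.17, 1.92], [-2.96, 2.96]. Speed limits (rad/s): [2.39, 2.39, 3.14, 3.14, 3.14, 3.14, 3.14].

### API

Orientations are given as a unit quaternion [w, x, y, z].
In Python, from station import get_obs, read_camera, hand_in, spot_in, cut_out, spot_point gives the robot as it stands. The module is installed in compiled form; this text tells all that it offers.
- The arm moves only by the tool move_arm, never from a script. Its arguments are lists of equal length, an entry for each row: "gripper": the opening, from 0 (shut) to 1 (fully open); "xyz": the shift along the tool's x, y, z in cm, a list of three; "twist": the turn about the tool's z in rad. A call has 1 to 5 rows; each row is the pose to reach, as a shift and turn from the pose commanded when the call began, along the tool's axes at that moment; what a row does not reach only later rows make up. A row lasts 1/12 s, in which the tool goes at most 41.7 mm and 7.16 degrees, less where a joint would pass 70% of its speed; a pose out of reach is approached as far as the arm can. A call with a gripper value outside its range is refused whole. The fingers move at their own pace and stop on an object; "squeeze" is the grip in N (left out, the last holds). Time passes only in rows, so rows that repeat a pose let the fingers close. It gives the time, the measured TCP pose, the force and the opening at its end, in the units of the state.
- get_obs(): the state, without advancing time (a new reading comes with each control period).
- read_camera(name): name is "side" or "top" or "wrist"; returns a dict with "pixels" (384x512x3 uint8, red, green, blue), "fx", "fy", "cx", "cy" (pixels), "k1" (the pictures are not rectified: a ray, as slopes to the right and down, at radius r is drawn at 1 + k1 r^2 times it, then the intrinsics apply), "R" (3x3) and "t" (3): a world point X has camera coordinates R X + t. Camera axes: x right, y down, z forward; pixel columns grow to the right and rows downward; lengths in m; the calibration is good to about 2 mm. A picture is of the moment at which its call begins. There is no depth.
- hand_in(): hands the job in, once; it reports no verdict.
Trained networks look in the newest picture that a camera, given by its name, has taken for a name from the list of things; names that differ only in an ending like _2 or _b are one class to them, and where a whole thing is asked for, a point or a joint stands for the part that bears it (a point fixed in the world has none). Each returns a list of dicts, best first, with "p" (0 to 1); they miss things now and then, are a little off and sometimes report something else, mostly with a low value. They report only what shows in the picture. A call takes as long as a camera call. They do not tell look-alikes from the thing itself.
- spot_in(query, camera): "centre" ([x, y, z] in m, in world coordinates, good to about 4 mm: the middle of the surface that is visible of it).
- cut_out(query, camera): "pixels" (384x512 bool, what is visible of it).
- spot_point(query, camera): "centre" ([x, y, z] in m, in world coordinates, good to about 4 mm: a listed point, or the origin of a listed thing).
The state is a dict: "t": time; "q": joint angles; "joint_vel": joint speeds; "joint_torque": joint torques, N m; "eef_pos": TCP position; "tool_rot": TCP orientation; "contact_force": force on the tool from outside, world axes, zero at the start; "torque": the same for the moment, N m; "gripper_width": opening from 0.0 (shut) to 1.0 (fully open).
Only numpy, scipy, OpenCV 4.12 (cv2) and the standard library are available. Lean on these libraries where they do the work, as an engineer would, in place of code of your own. Each camera call takes 0.05 s, during which the arm holds its last target.

## Working session

There is one attempt and no reset: what is moved stays moved. The work goes in short steps, Python scripts to look and compute and a tool call to move; the robot and the scene stay as the last step left them, time stands still between calls to the robot, and variables do not carry over. Pictures are saved under pics/ and viewed, and the job is handed in when it is done.

Besides the shell and the picture viewer there is one more tool, called after ">>>" in YAML: its name, and indented under it one key for each argument. move_arm: Moves the arm, as the interface text tells. Its arguments: {"type":"object","properties":{"gripper":{"type":"array","items":{"type":"number"}},"xyz":{"type":"array","items":{"type":"array","items":{"type":"number"}}},"twist":{"type":"array","items":{"type":"number"}},"squeeze":{"type":"number"}},"required":["gripper","xyz","twist"]}

```bash
mkdir -p pics; python3 - <<'E'
from station import *
import cv2
o=get_obs()
for k in o: print(k,o[k])
for c in ["side","top","wrist"]:
    r=read_camera(c); cv2.imwrite(f"pics/{c}0.png",r["pixels"][:,:,::-1]); print(c,r["fx"],r["cx"],r["cy"],r["k1"],r["R"],r["t"])
    for n in ["lever_knob","lever_pivot","cover_handle","rig_hinge"]:
        print(n,[(x["p"],x["centre"]) for x in spot_point(n,c)][:4])
    for n in ["flange","fitting","driver","lever"]:
        print(n,[(x["p"],x["centre"]) for x in spot_in(n,c)][:4])
E
```

```text
t 0.0
q [ 1.05488985  0.47779872  0.02232884  1.55650294 -0.01148339  1.10932941
 -0.0830595 ]
joint_vel [ 0.00028722  0.00113885 -0.00018266 -0.00035425 -0.00108402  0.0004356
 -0.00094449]
joint_torque [-8.81969172e-04 -5.96465063e+01  1.60777062e+00 -2.81202793e+01
  1.25588482e-02  9.24082560e-03  3.53737016e-05]
eef_pos [ 0.26750273 -0.61919603  0.30290459]
tool_rot [-9.16881051e-04  9.79275248e-01  2.02531667e-01 -2.67647494e-04]
contact_force [-0.25348537  0.3187266   0.82488045]
torque [ 0.01414245  0.0131159  -0.00798048]
gripper_width 0.9994679639271773
side 477.0821702989946 257.6273526845466 194.90553150757228 -0.019943771397743004 [[ 0.99920299 -0.03984754  0.00235713]
 [-0.02235906 -0.60763053 -0.79390504]
 [ 0.03306743  0.79321959 -0.60803719]] [-0.50889991  0.0934688   1.49256914]
lever_knob [(0.76, [0.5006, -0.4832, 0.16]), (0.49, [0.2953, -0.4726, 0.1589]), (0.45, [0.4858, -0.3142, 0.1563])]
lever_pivot [(0.88, [0.5063, -0.4856, 0.0582]), (0.86, [0.4593, -0.3184, 0.0563]), (0.81, [0.2997, -0.4711, 0.0542])]
cover_handle [(0.75, [0.4613, 0.0751, 0.1504]), (0.73, [0.5
[... 905 characters left out ...]
0.6662, 0.1143, 0.1036])]
flange [(0.72, [0.5596, 0.4052, 0.0111]), (0.43, [0.5561, 0.0889, 0.1108])]
fitting [(0.43, [0.7075, -0.1996, 0.0495])]
driver [(0.72, [0.7101, -0.3691, 0.0247])]
lever [(0.57, [0.4812, -0.3139, 0.1615]), (0.53, [0.4997, -0.4771, 0.1714])]
wrist 324.3799664169362 255.8013670434207 190.52887306770828 -0.04290744233195117 [[ 3.96791594e-01 -9.17908306e-01  8.78818304e-04]
 [-8.75648927e-01 -3.78236288e-01  3.00293635e-01]
 [-2.75309621e-01 -1.19923526e-01 -9.53846403e-01]] [-0.67582528 -0.04061861  0.37946508]
lever_knob [(0.66, [0.2978, -0.4726, 0.16])]
lever_pivot [(0.56, [0.299, -0.4744, 0.0501])]
cover_handle []
rig_hinge []
flange []
fitting []
driver []
lever []
```

View pics/side0.png

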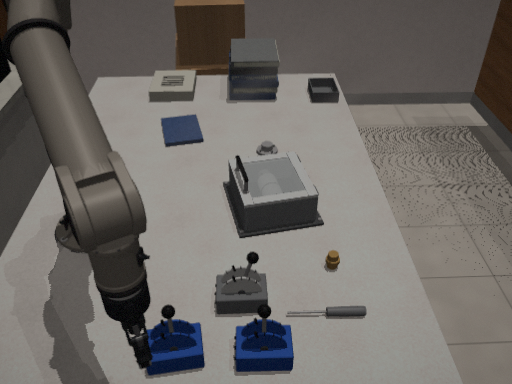

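View pics/top0.png

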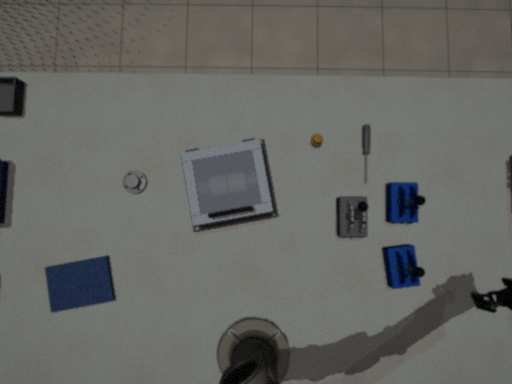

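View pics/wrist0.png

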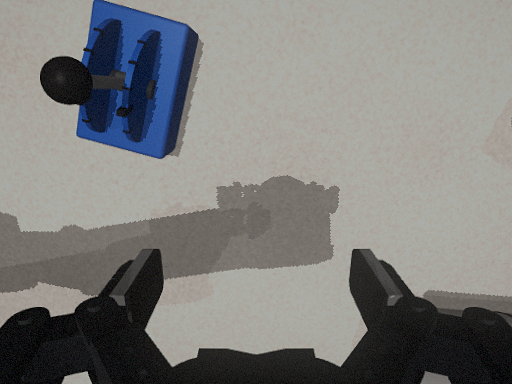

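```bash
python3 - <<'E'
import cv2
a=cv2.imread("pics/side0.png")
cv2.imwrite("pics/crop0.png",cv2.resize(a[200:384,100:320],None,fx=3.2,fy=3.2,interpolation=cv2.INTER_CUBIC))
a=cv2.imread("pics/top0.png")
cv2.imwrite("pics/crop1.png",cv2.resize(a[100:300,360:480],None,fx=3,fy=3,interpolation=cv2.INTER_CUBIC))
E
```

```text
(no output)
```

View pics/crop0.png

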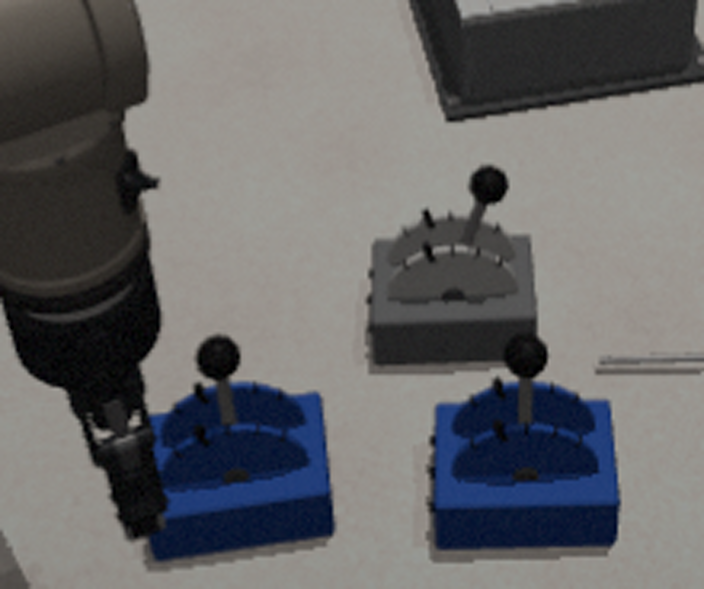

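View pics/crop1.png

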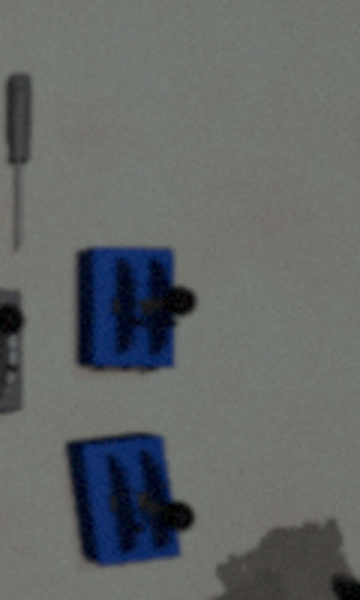

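The candidates for lever_knob are the grey box's knob at side (252,258) / top (362,206), and two blue look-alikes at side (168,311) and (264,311). I choose the grey one: the crop confirms a grey box, the lever leaning about 0.3 rad away, and the thick idle ribs on the robot's side. The rig handle is at side (241,173) / top (231,212). Next I triangulate both.

```bash
cat > h.py <<'E'
import numpy as np, cv2
from station import *
def ray(r,u,v):
    K=np.array([[r["fx"],0,r["cx"]],[0,r["fy"],r["cy"]],[0,0,1.]])
    p=cv2.undistortPoints(np.array([[[u,v]]],float),K,np.array([r["k1"],0,0,0.]))[0,0]
    R=np.array(r["R"]);t=np.array(r["t"]); d=R.T@np.array([p[0],p[1],1]); return -R.T@t,d/np.linalg.norm(d)
def tri(rs):
    A=0;b=0
    for c,d in rs:
        P=np.eye(3)-np.outer(d,d);A=A+P;b=b+P@c
    X=np.linalg.solve(A,b); return X,[np.linalg.norm((np.eye(3)-np.outer(d,d))@(X-c)) for c,d in rs]
def proj(r,X):
    c=np.array(r["R"])@X+r["t"];x=c[:2]/c[2];x=x*(1+r["k1"]*(x@x));return r["fx"]*x[0]+r["cx"],r["fy"]*x[1]+r["cy"]
def blob(r,X,half,thr):
    u,v=proj(r,np.array(X));u0,v0=int(u)-half,int(v)-half
    g=r["pixels"][v0:v0+2*half+1,u0:u0+2*half+1].max(2)
    n,l,s,c=cv2.connectedComponentsWithStats((g<thr).astype(np.uint8))
    return [(s[i][4],c[i]+[u0,v0],s[i][:4]+[u0,v0,0,0]) for i in range(1,n) if s[i][4]>15]
E
python3 - <<'E'
from h import *
S=read_camera("side");T=read_camera("top")
for n,X in (("knob",[.484,-.316,.157]),("bar",[.4624,.0734,.154])):
    for r,nm in ((S,"side"),(T,"top")):
        for th in (25,35,45): print(n,nm,th,[(a,c.round(1).tolist(),s.tolist()) for a,c,s in blob(r,X,16 if n=="knob" else 30,th)])
# box yaw: grey box masks
for cam,r in (("top",T),("side",S)):
  for q in ("lever_pivot","cover_handle","lever"):
    try:
      for m in cut_out(q,cam)[:3]:
        k=m["pixels"].astype(np.uint8); print(cam,q,m["p"],cv2.minAreaRect(cv2.findNonZero(k)))
    except Exception as e: print(q,e)
def up(r,x0,y0,w,h,f,n): cv2.imwrite(n,cv2.resize(r["pixels"][y0:y0+h,x0:x0+w,::-1],None,fx=f,fy=f,interpolation=cv2.INTER_CUBIC))
up(T,170,130,210,120,3.8,"pics/c2.png"); up(S,210,140,120,100,6,"pics/c3.png")
E
```

```text
knob side 25 [(np.int32(81), [252.4, 257.8], [248, 253, 10, 11])]
knob side 35 [(np.int32(93), [252.4, 257.7], [247, 253, 11, 11])]
knob side 45 [(np.int32(100), [252.2, 257.6], [247, 252, 12, 13])]
knob top 25 [(np.int32(61), [361.7, 206.3], [358, 202, 9, 9])]
knob top 35 [(np.int32(96), [360.8, 207.6], [355, 202, 12, 13])]
knob top 45 [(np.int32(161), [359.8, 210.2], [354, 201, 13, 21]), (np.int32(28), [348.4, 216.1], [347, 209, 4, 13])]
bar side 25 [(np.int32(37), [239.0, 162.3], [237, 156, 6, 15]), (np.int32(28), [244.7, 176.1], [242, 171, 6, 11])]
bar side 35 [(np.int32(91), [241.5, 168.5], [236, 156, 12, 26]), (np.int32(57), [231.0, 192.2], [227, 186, 12, 12])]
bar side 45 [(np.int32(99), [241.5, 168.8], [236, 156, 12, 27]), (np.int32(194), [232.3, 187.6], [226, 169, 15, 29])]
bar top 25 [(np.int32(102), [230.3, 211.5], [210, 207, 42, 10])]
bar top 35 [(np.int32(143), [230.8, 211.5], [209, 207, 44, 10]), (np.int32(193), [230.3, 221.4], [201, 215, 60, 13])]
bar top 45 [(np.int32(183), [230.3, 211.5], [209, 207, 44, 11]), (np.int32(270), [230.4, 221.6], [200, 214, 61, 15])]
top l
[... 289 characters left out ...]
2), (73.80902862548828, 83.77789306640625), 80.27242279052734)
side lever_pivot 0.67 ((240.10723876953125, 282.1446228027344), (61.22351837158203, 52.43450164794922), 87.1375961303711)
side lever_pivot 0.66 ((263.0, 337.5), (67.0, 60.0), 90.0)
side lever_pivot 0.65 ((174.99998474121094, 339.9999694824219), (55.99999237060547, 69.99998474121094), 0.0)
side cover_handle 0.7 ((272.53851318359375, 177.30770874023438), (51.35037612915039, 84.83975982666016), 82.87498474121094)
side lever 0.77 ((167.0, 318.5), (27.0, 14.0), 90.0)
side lever 0.55 ((251.4324188232422, 263.9054260253906), (11.672327995300293, 24.331050872802734), 9.462322235107422)
side lever 0.51 ((263.5, 317.0), (26.0, 11.0), 90.0)
```

View pics/c2.png

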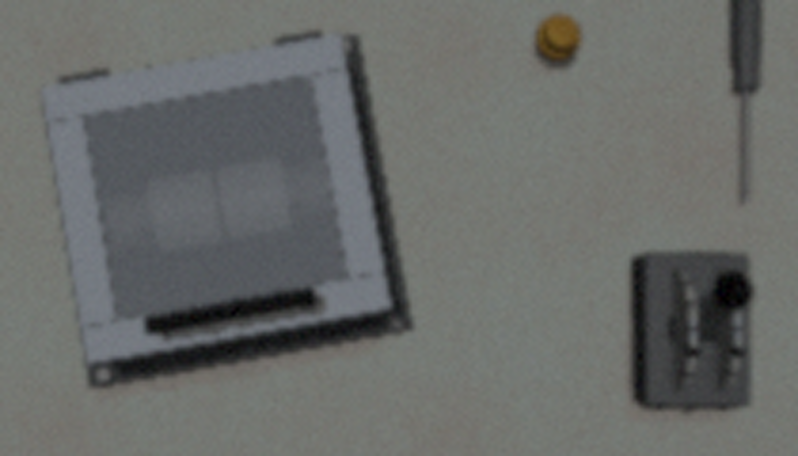

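View pics/c3.png

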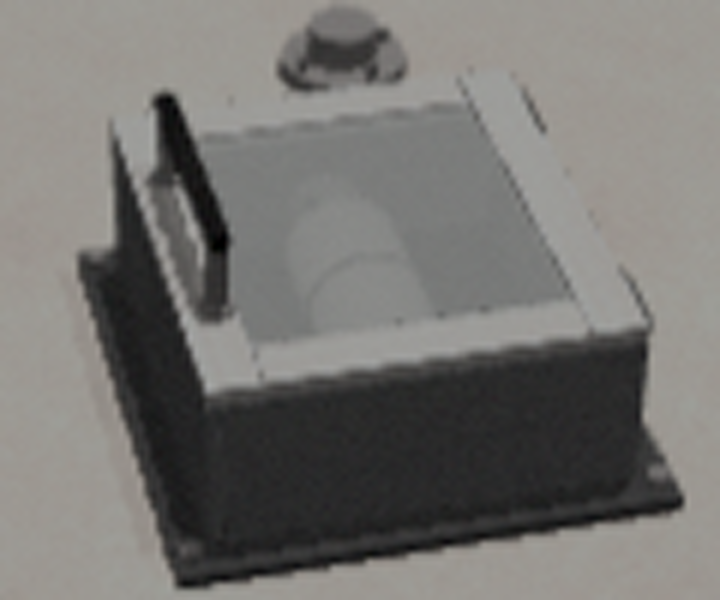

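Top crop: the bar ends are at (208.9,215.5) and (254.7,208.4), and the box is square to the world with its knob at (361.7,206.3). Side crop: the bar ends are at (237.2,156.3) and (246.5,180).

```bash
python3 - <<'E'
from h import *
S=read_camera("side");T=read_camera("top")
k=tri([ray(S,252.4,257.7),ray(T,361.7,206.2)]);print("knob",k)
a=tri([ray(S,237.2,156.3),ray(T,208.9,215.5)]);b=tri([ray(S,246.5,180),ray(T,254.7,208.4)])
print(a,b);m=(a[0]+b[0])/2;d=a[0]-b[0];print("mid",m,"len",np.linalg.norm(d),"yaw",np.arctan2(-d[0],d[1]))
# box top edges yaw from side/top crop
for c in ("side","top"): print(c,[(x["p"],x["centre"]) for x in spot_point("lever_pivot",c)],[x["centre"] for x in spot_point("rig_hinge",c)])
o=get_obs();print(o["t"],o["eef_pos"],o["tool_rot"])
# box yaw via side crop: top front edge right end (267,276),(216,276) approx at z=.055
import numpy as np
E
```

```text
knob (array([ 0.48262582, -0.31400632,  0.15071724]), [np.float64(0.000992643494161986), np.float64(0.0009926434941619092)])
(array([0.44864105, 0.1360678 , 0.15593815]), [np.float64(0.0005553532121423421), np.float64(0.0005553532121423777)]) (array([0.47334337, 0.00204997, 0.15829739]), [np.float64(0.0026736359940653324), np.float64(0.002673635994065388)])
mid [0.46099221 0.06905889 0.15711777] len 0.13629581696198262 yaw 0.18227534002090912
side [(0.82, [0.5054, -0.4868, 0.0571]), (0.68, [0.4545, -0.3179, 0.0579]), (0.67, [0.2999, -0.473, 0.0555])] [[0.6667, 0.1104, 0.0988]]
top [(0.93, [0.4996, -0.4824, 0.0547]), (0.82, [0.2988, -0.476, 0.056]), (0.76, [0.4523, -0.318, 0.0572])] [[0.6667, 0.1128, 0.1007]]
2.05 [ 0.26769492 -0.61966222  0.30390163] [ 5.25236396e-06  9.79285686e-01  2.02483445e-01 -2.44239751e-06]
```

>>> move_arm:
  gripper: [0.7,0.7,0.7,0.7,0.7]
  xyz:
    - [3,-1.8,0]
    - [6.5,-4,0]
    - [10,-6.1,0]
    - [13.5,-8.2,0]
    - [17,-10.4,0]
  twist: [0.08,0.16,0.24,0.32,0.408]
  squeeze: 20

```text
t: 2.47
eef_pos: [0.3833, -0.4553, 0.3041]
tool_rot: [0.0, 1.0, -0.002, 0.0]
contact_force: [1.1, 0.0, 0.5]
gripper_width: 0.694
```

>>> move_arm:
  gripper: [0.7,0.7,0.7,0.7,0.7]
  xyz:
    - [2,-3,0]
    - [4.2,-6,0]
    - [6.4,-9,0]
    - [8.3,-11.8,0]
    - [10,-14.2,0]
  twist: [0,0,0,0,0]

```text
t: 2.88
eef_pos: [0.484, -0.3122, 0.3042]
tool_rot: [-0.0, 1.0, 0.001, 0.0]
contact_force: [-0.4, -1.5, -0.0]
gripper_width: 0.702
```

```bash
python3 - <<'E'
from h import *
W=read_camera("wrist"); cv2.imwrite("pics/w1.png",W["pixels"][:,:,::-1])
print([(x["p"],x["centre"]) for x in spot_point("lever_knob","wrist")],[(x["p"],x["centre"]) for x in spot_point("lever_pivot","wrist")])
o=get_obs();print(o["t"],o["eef_pos"])
print(proj(W,np.array([.4825,-.315,.153])))
E
```

```text
[(0.88, [0.5054, -0.4817, 0.1611]), (0.62, [0.4833, -0.3161, 0.1569])] [(0.9, [0.455, -0.3171, 0.0584]), (0.59, [0.5069, -0.4806, 0.0534])]
3.0333 [ 0.48444232 -0.31195295  0.30405841]
(np.float64(258.0906444523603), np.float64(200.31777247112552))
```

View pics/w1.png

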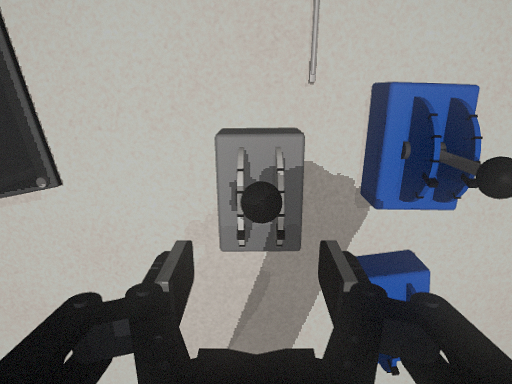

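>>> move_arm:
  gripper: [0.7,0.7,0.7,0.7,0.7]
  xyz:
    - [-0.2,0.4,2.5]
    - [-0.3,0.4,5.2]
    - [-0.3,0.4,7.8]
    - [-0.3,0.4,9.2]
    - [-0.3,0.4,9.4]
  twist: [0,0,0,0,0]

```text
t: 3.45
eef_pos: [0.477, -0.3194, 0.2069]
tool_rot: [-0.001, 1.0, -0.001, -0.003]
contact_force: [-0.8, 0.3, -0.3]
gripper_width: 0.701
```

>>> move_arm:
  gripper: [0.3,0.2,0.2,0.2,0.2]
  xyz:
    - [0,0,0]
    - [0,0,0]
    - [0,0,0]
    - [0,0,0]
    - [0,0,0]
  twist: [0,0,0,0,0]

```text
t: 3.87
eef_pos: [0.4807, -0.3164, 0.2113]
tool_rot: [-0.001, 1.0, 0.001, 0.001]
contact_force: [0.4, 8.7, 1.3]
gripper_width: 0.333
```

```bash
python3 - <<'E'
from h import *
W=read_camera("wrist"); cv2.imwrite("pics/w2.png",W["pixels"][:,:,::-1])
W=read_camera("side"); cv2.imwrite("pics/s2.png",cv2.resize(W["pixels"][200:320,160:320,::-1],None,fx=4,fy=4))
o=get_obs();print(o["t"],o["eef_pos"],o["gripper_width"],o["contact_force"])
E
```

```text
3.9667 [ 0.48070943 -0.3163569   0.21125921] 0.33128037162580115 [0.01919427 7.62912822 1.2110719 ]
```

View pics/w2.png

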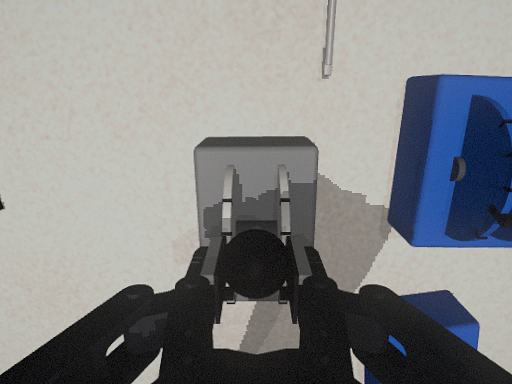

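View pics/s2.png

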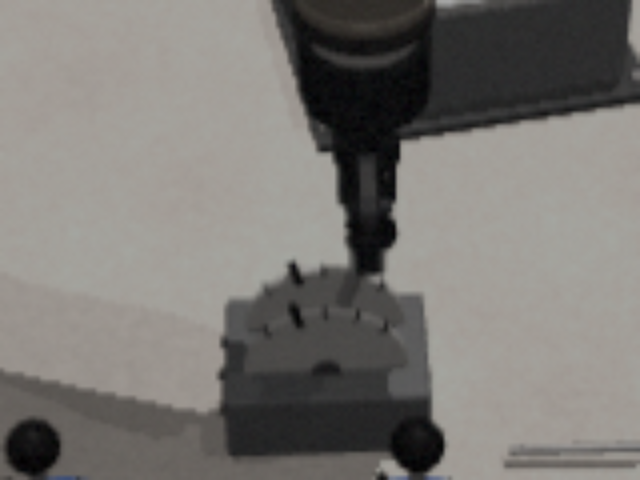

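>>> move_arm:
  gripper: [0.2,0.2,0.2,0.2,0.2]
  xyz:
    - [-0.7,-0.1,-0.15]
    - [-1.5,-0.1,-0.3]
    - [-2.4,-0.1,-0.35]
    - [-3.2,-0.1,-0.35]
    - [-4,-0.1,-0.25]
  twist: [0,0,0,0,0]

```text
t: 4.38
eef_pos: [0.4407, -0.3166, 0.2145]
tool_rot: [-0.0, 1.0, 0.001, 0.002]
contact_force: [1.7, 7.1, 5.7]
gripper_width: 0.331
```

>>> move_arm:
  gripper: [0.2,0.2,0.2,0.2,0.2]
  xyz:
    - [-0.8,0,0.15]
    - [-1.5,0,0.35]
    - [-2.0,0,0.5]
    - [-2.2,0,0.55]
    - [-2.2,0,0.55]
  twist: [0,0,0,0,0]

```text
t: 4.8
eef_pos: [0.4173, -0.3168, 0.2084]
tool_rot: [-0.001, 1.0, 0.0, 0.0]
contact_force: [-1.3, 5.9, 5.8]
gripper_width: 0.332
```

```bash
python3 - <<'E'
from h import *
W=read_camera("side"); cv2.imwrite("pics/s3.png",cv2.resize(W["pixels"][200:320,160:320,::-1],None,fx=4,fy=4))
o=get_obs();print(o["t"],o["eef_pos"],o["gripper_width"],o["contact_force"])
print([(x["p"],x["centre"]) for x in spot_point("lever_knob","side")])
E
```

```text
4.85 [ 0.41738202 -0.31679123  0.2084338 ] 0.3348268867319642 [-1.54162398  6.48615772  5.86578932]
[(0.65, [0.4267, -0.3092, 0.155]), (0.65, [0.2975, -0.47, 0.158]), (0.5, [0.5054, -0.4797, 0.1588])]
```

View pics/s3.png

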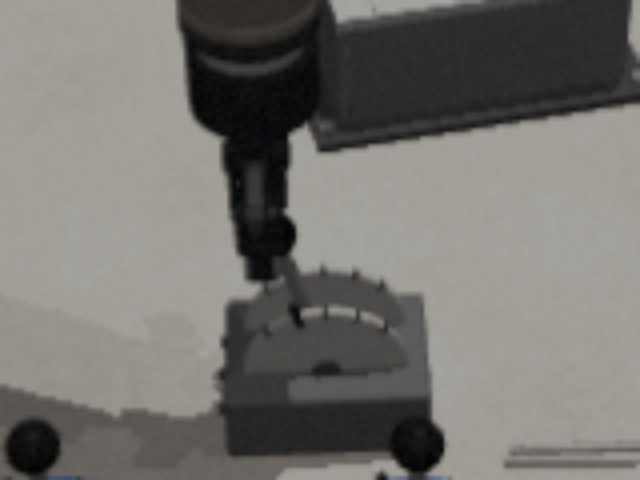

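Lever's rod lines up with the thick rib, around crop pixel (297,315). Release and rise.

>>> move_arm:
  gripper: [0.2,0.2,0.6,0.6,0.6]
  xyz:
    - [0,0,0]
    - [0,0,0]
    - [0,0,0]
    - [0,0,0]
    - [0,0,0]
  twist: [0,0,0,0,0]

```text
t: 5.32
eef_pos: [0.4176, -0.3187, 0.2078]
tool_rot: [0.001, 1.0, -0.001, 0.001]
contact_force: [-0.1, -0.1, -0.3]
gripper_width: 0.601
```

>>> move_arm:
  gripper: [0.6,0.6,0.6,0.6,0.6]
  xyz:
    - [0,0,-1]
    - [0,0,-3]
    - [0,0,-6]
    - [0,0,-9]
    - [0,0,-10]
  twist: [0,0,0,0,0]

```text
t: 5.73
eef_pos: [0.4189, -0.3191, 0.3121]
tool_rot: [0.002, 1.0, -0.0, 0.003]
contact_force: [0.5, -0.4, 0.1]
gripper_width: 0.6
```

```bash
python3 - <<'E'
from h import *
W=read_camera("side"); cv2.imwrite("pics/s4.png",cv2.resize(W["pixels"][200:320,160:320,::-1],None,fx=4,fy=4))
w=read_camera("wrist")
o=get_obs();print(o["t"],o["eef_pos"],o["tool_rot"],o["gripper_width"],o["contact_force"])
for c in ("side","wrist"):print([(x["p"],x["centre"]) for x in spot_point("lever_knob",c)])
for X in ([.4185,-.317,.1536],):
  for r in(W,w): print(proj(r,np.array(X)),[(a,c) for a,c,s in blob(r,X,14 if r is W else 50,35)])
E
```

```text
5.8333 [ 0.41850869 -0.318785    0.30993517] [ 1.61143546e-03  9.99995596e-01 -4.00280483e-04  2.46006799e-03] 0.6003728576507483 [-0.30705519  0.93210054 -0.49095728]
[(0.79, [0.2967, -0.4743, 0.1568]), (0.56, [0.4979, -0.48, 0.1617]), (0.47, [0.4263, -0.3152, 0.1567])]
[(0.93, [0.4227, -0.3156, 0.16]), (0.57, [0.5035, -0.4819, 0.1611]), (0.48, [0.2947, -0.4757, 0.1638])]
(np.float64(225.71190796518417), np.float64(258.45197064769366)) [(np.int32(91), array([227.83516484, 258.59340659]))]
(np.float64(250.24967985126045), np.float64(197.22040741215451)) []
```

View pics/s4.png

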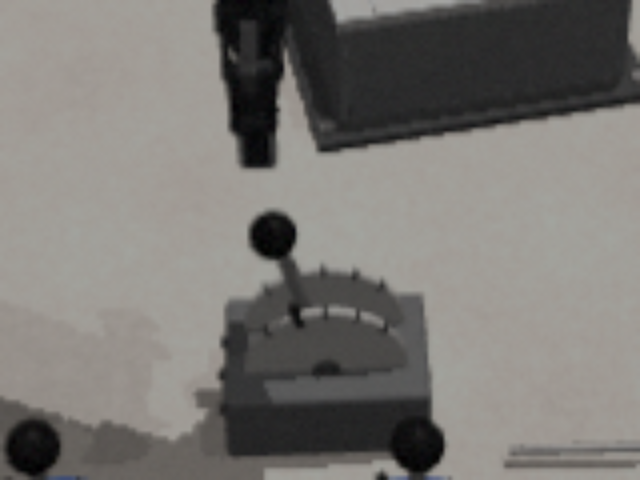

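```bash
python3 - <<'E'
from h import *
W=read_camera("wrist"); T=read_camera("top");S=read_camera("side")
cv2.imwrite("pics/w5.png",W["pixels"][:,:,::-1])
cv2.imwrite("pics/t5.png",cv2.resize(T["pixels"][180:250,320:380,::-1],None,fx=8,fy=8,interpolation=cv2.INTER_CUBIC))
print(proj(W,np.array([.4185,-.317,.1536])),proj(W,np.array([.4238,-.317,.155])))
for x in (.4185,.4238,.4815): print(proj(S,np.array([x,-.317,.155])))
for x in spot_point("lever_pivot","wrist"):print(x)
E
```

```text
(np.float64(253.15273464448862), np.float64(195.64266676186233)) (np.float64(253.12003598303707), np.float64(189.25027402055258))
(np.float64(225.68971571811133), np.float64(258.04221595880335))
(np.float64(227.86958237884807), np.float64(257.9847903542736))
(np.float64(251.56264679756512), np.float64(257.3572752061585))
{'centre': [0.4528, -0.3141, 0.0563], 'p': 0.87}
{'centre': [0.5039, -0.4792, 0.052], 'p': 0.6}
```

View pics/w5.png

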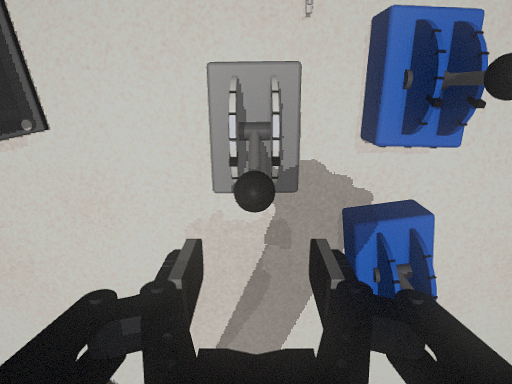

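```bash
python3 - <<'E'
from h import *
W=read_camera("wrist")
def at(u,v,z):
    c,d=ray(W,u,v); return c+d*(z-c[2])/d[2]
print(at(254,62.5,.055),at(254,192,.055),at(254.5,191.5,.155), at(208,128,.055),at(300,128,.055))
E
```

```text
[ 0.51575089 -0.31673022  0.055     ] [ 0.3894021  -0.31653418  0.055     ] [ 0.42196467 -0.31749389  0.155     ] [ 0.45536766 -0.27149927  0.055     ] [ 0.45536462 -0.36176868  0.055     ]
```

Three estimates put the lever near -0.295 rad. That is inside tolerance, but I'll regrip and nudge it 5 mm towards the mark.

>>> move_arm:
  gripper: [0.6,0.6,0.6,0.6,0.6]
  xyz:
    - [0.4,-0.1,3]
    - [0.4,-0.1,6]
    - [0.4,-0.1,9]
    - [0.4,-0.1,10]
    - [0.4,-0.1,10]
  twist: [0,0,0,0,0]

```text
t: 6.6
eef_pos: [0.42, -0.3158, 0.204]
tool_rot: [-0.002, 1.0, -0.0, -0.003]
contact_force: [-0.8, 0.1, -0.0]
gripper_width: 0.6
```

>>> move_arm:
  gripper: [0.2,0.2,0.2,0.2,0.2]
  xyz:
    - [0,0,0]
    - [0,0,0]
    - [0,0,0]
    - [-0.25,0,0.1]
    - [-0.55,0,0.2]
  twist: [0,0,0,0,0]

```text
t: 7.02
eef_pos: [0.4171, -0.3166, 0.2066]
tool_rot: [0.0, 1.0, 0.0, 0.001]
contact_force: [-0.5, 3.1, 4.7]
gripper_width: 0.339
```

>>> move_arm:
  gripper: [0.2,0.2,0.6,0.6,0.6]
  xyz:
    - [0,0,0]
    - [0,0,0]
    - [0,0,0]
    - [0,0,0]
    - [0,0,0]
  twist: [0,0,0,0,0]

```text
t: 7.43
eef_pos: [0.4162, -0.3173, 0.2054]
tool_rot: [0.001, 1.0, -0.0, 0.0]
contact_force: [0.2, -0.8, -0.2]
gripper_width: 0.599
```

>>> move_arm:
  gripper: [0.6,0.6,0.6,0.6,0.6]
  xyz:
    - [0,0,-1]
    - [0,0,-3]
    - [0,0,-6]
    - [0,0,-9]
    - [0,0,-10]
  twist: [0,0,0,0,0]

```text
t: 7.85
eef_pos: [0.4175, -0.3179, 0.3099]
tool_rot: [0.002, 1.0, -0.0, 0.003]
contact_force: [0.4, -0.6, 0.8]
gripper_width: 0.601
```

```bash
python3 - <<'E'
from h import *
S=read_camera("side");W=read_camera("wrist")
o=get_obs();print(o["t"],o["eef_pos"],o["tool_rot"],o["gripper_width"],o["contact_force"])
print([(a,c) for a,c,s in blob(S,[.4185,-.317,.1536],14,35)])
cv2.imwrite("pics/w6.png",W["pixels"][:,:,::-1])
for x in (.4185,.4238,.4815): print(proj(S,np.array([x,-.317,.155]))[0])
print([(x["p"],x["centre"]) for x in spot_point("lever_knob","wrist")])
E
```

```text
7.95 [ 0.41706162 -0.31761544  0.30781005] [ 1.53418340e-03  9.99995935e-01 -2.77451814e-04  2.38738768e-03] 0.6010009107238174 [-0.51676248 -0.21610779 -0.66640535]
[(np.int32(92), array([225.41304348, 259.18478261]))]
225.68971571811133
227.86958237884807
251.56264679756512
[(0.96, [0.5029, -0.4817, 0.1608]), (0.82, [0.4148, -0.3143, 0.1561]), (0.74, [0.4518, -0.3182, 0.054])]
```

View pics/w6.png

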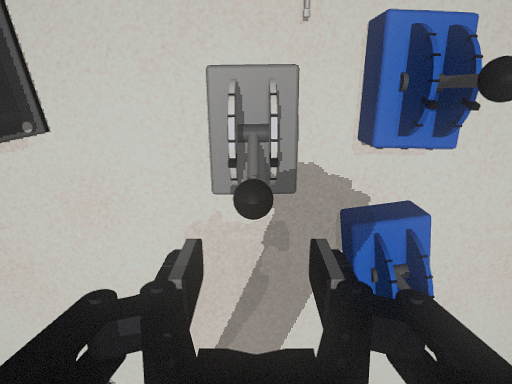

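>>> move_arm:
  gripper: [0.7,0.7,0.7,0.7,0.7]
  xyz:
    - [0.3,-3,-0.2]
    - [0.8,-6.5,-0.2]
    - [1.2,-10,-0.2]
    - [1.6,-13.5,-0.2]
    - [2,-17,-0.2]
  twist: [0.1,0.22,0.34,0.46,0.58]

```text
t: 8.42
eef_pos: [0.4347, -0.1505, 0.3053]
tool_rot: [0.0, 0.962, -0.275, -0.001]
contact_force: [0.9, -0.7, 0.6]
gripper_width: 0.702
```

```bash
cat >> h.py <<'E'
from scipy.spatial.transform import Rotation as Ro
def tool():
    o=get_obs();q=o["tool_rot"];M=Ro.from_quat([q[1],q[2],q[3],q[0]]).as_matrix();return o,np.array(o["eef_pos"]),M
E
python3 - <<'E'
from h import *
o,p,M=tool();print(o["t"],p,M.round(3),o["q"])
print(100*M.T@(np.array([.4615,.0725,.308])-p), "ydir deg",np.degrees(np.arctan2(M[1,1],M[0,1])))
E
```

```text
8.4167 [ 0.43469324 -0.15050435  0.30528456] [[ 0.849 -0.528 -0.003]
 [-0.528 -0.849  0.001]
 [-0.003  0.001 -1.   ]] [ 0.27864634  0.12503307 -0.08803491  2.04063379  0.0131414   0.97942218
 -1.94304282]
[ -9.49758456 -20.35422725  -0.26552184] ydir deg -121.86682611466294
```

>>> move_arm:
  gripper: [0.7,0.7,0.7,0.7,0.7]
  xyz:
    - [-1,-2.2,0]
    - [-2,-4.4,0]
    - [-3,-6.6,0]
    - [-4,-8.8,0]
    - [-5,-11,0]
  twist: [-0.12,-0.24,-0.36,-0.48,-0.6]

```text
t: 8.83
eef_pos: [0.4497, -0.031, 0.3053]
tool_rot: [-0.0, 1.0, 0.028, -0.001]
contact_force: [0.8, 0.4, 0.3]
gripper_width: 0.703
```

```bash
python3 - <<'E'
from h import *
o,p,M=tool();print(o["t"],p,o["q"])
print(100*M.T@(np.array([.4615,.0725,.308])-p), "ydir deg",np.degrees(np.arctan2(M[1,1],M[0,1])))
E
```

```text
8.8333 [ 0.44965606 -0.03101937  0.30533219] [ 0.15865606  0.1181478  -0.24528781  2.05039852  0.03404411  0.97977514
 -1.61894802]
[  1.76008095 -10.26967501  -0.26918513] ydir deg -86.79741919076837
```

>>> move_arm:
  gripper: [0.7,0.7,0.7,0.7,0.7]
  xyz:
    - [0.4,-2,0]
    - [0.8,-4,0]
    - [1.2,-6,0]
    - [1.5,-8,0]
    - [1.8,-10.3,-0.2]
  twist: [-0.12,-0.24,-0.36,-0.48,-0.6]

```text
t: 9.25
eef_pos: [0.4625, 0.0718, 0.3069]
tool_rot: [-0.0, 0.947, 0.322, -0.002]
contact_force: [-0.3, -0.2, -0.4]
gripper_width: 0.698
```

>>> move_arm:
  gripper: [0.7,0.7,0.7,0.7,0.7]
  xyz:
    - [0,0,0]
    - [0,0,0]
    - [0,0,0]
    - [0,0,0]
    - [0,0,0]
  twist: [-0.12,-0.24,-0.36,-0.48,-0.6]

```text
t: 9.67
eef_pos: [0.4626, 0.0714, 0.3072]
tool_rot: [-0.001, 0.809, 0.588, -0.001]
contact_force: [0.3, -1.6, 0.0]
gripper_width: 0.697
```

>>> move_arm:
  gripper: [0.7,0.7,0.7,0.7,0.7]
  xyz:
    - [0,0,0]
    - [0,0,0]
    - [0,0,0]
    - [0,0,0]
    - [0,0,0]
  twist: [-0.12,-0.24,-0.36,-0.48,-0.5]

```text
t: 10.08
eef_pos: [0.4627, 0.0713, 0.3073]
tool_rot: [-0.001, 0.639, 0.769, -0.001]
contact_force: [0.4, -0.2, 0.1]
gripper_width: 0.696
```

```bash
python3 - <<'E'
from h import *
W=read_camera("wrist");cv2.imwrite("pics/w7.png",W["pixels"][:,:,::-1])
o,p,M=tool();print(o["t"],p,o["q"])
print(100*M.T@(np.array([.4615,.0725,.21])-p), "ydir deg",np.degrees(np.arctan2(M[1,1],M[0,1])))
for n in("cover_handle","rig_hinge"):print([(x["p"],x["centre"]) for x in spot_point(n,"wrist")])
print(proj(W,np.array([.4615,.0725,.156])))
E
```

```text
10.1333 [0.46274053 0.07130521 0.30751714] [ 0.16628929  0.16858279 -0.49822226  1.99889357  0.09452967  0.99894685
 -0.19788006]
[ 0.13561969 -0.07439027  9.7520084 ] ydir deg 10.287944391092784
[(0.79, [0.4637, 0.074, 0.1572])]
[(0.66, [0.6681, 0.113, 0.0984]), (0.21, [0.7119, -0.2012, 0.0027])]
(np.float64(256.86094943894705), np.float64(196.53541109192187))
```

View pics/w7.png

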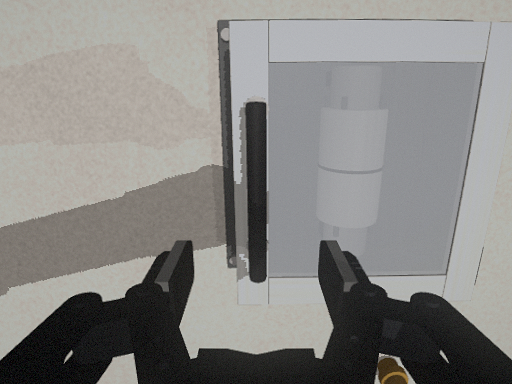

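Wrist picture: the bar is upright at columns 247–267, its middle near (257,191). That agrees with the projection at (257,196). Descend and grip.

>>> move_arm:
  gripper: [0.7,0.7,0.7,0.7,0.7]
  xyz:
    - [0.1,0,2.5]
    - [0.1,0,5.3]
    - [0.1,0,8]
    - [0.1,0,9.4]
    - [0.1,0,9.7]
  twist: [0,0,0,0,0]

```text
t: 10.65
eef_pos: [0.4615, 0.0721, 0.2091]
tool_rot: [-0.002, 0.642, 0.767, -0.002]
contact_force: [-0.4, 0.1, -0.3]
gripper_width: 0.7
```

>>> move_arm:
  gripper: [0.3,0,0,0,0]
  xyz:
    - [0,0,0]
    - [0,0,0]
    - [0,0,0]
    - [0,0,0]
    - [0,0,0]
  twist: [0,0,0,0,0]
  squeeze: 25

```text
t: 11.07
eef_pos: [0.4626, 0.0726, 0.2129]
tool_rot: [-0.0, 0.641, 0.767, -0.001]
contact_force: [-4.5, -0.4, 5.5]
gripper_width: 0.154
```

>>> move_arm:
  gripper: [0,0,0]
  xyz:
    - [0,0,0]
    - [0,0,0]
    - [0,0,0]
  twist: [0,0,0]

```text
t: 11.32
eef_pos: [0.4626, 0.0726, 0.2129]
tool_rot: [0.0, 0.641, 0.767, -0.001]
contact_force: [-4.6, -0.8, 6.4]
gripper_width: 0.151
```

```bash
python3 - <<'E'
from h import *
W=read_camera("wrist");cv2.imwrite("pics/w8.png",W["pixels"][:,:,::-1])
S=read_camera("side");cv2.imwrite("pics/s8.png",cv2.resize(S["pixels"][120:240,200:340,::-1],None,fx=4,fy=4))
o,p,M=tool();print(o["t"],p,o["q"],o["gripper_width"],o["contact_force"],o["torque"]);print(M.round(3))
E
```

```text
11.4167 [0.46260251 0.07256994 0.21290366] [ 0.12344294  0.29815258 -0.47776766  2.09689025  0.19238509  0.78858487
 -0.29389412] 0.1509920828661219 [-4.47381721  0.11409824  5.86153182] [-0.13117471  1.11578938  0.16078643]
[[-0.178  0.984 -0.001]
 [ 0.984  0.178 -0.001]
 [-0.001 -0.001 -1.   ]]
```

View pics/w8.png

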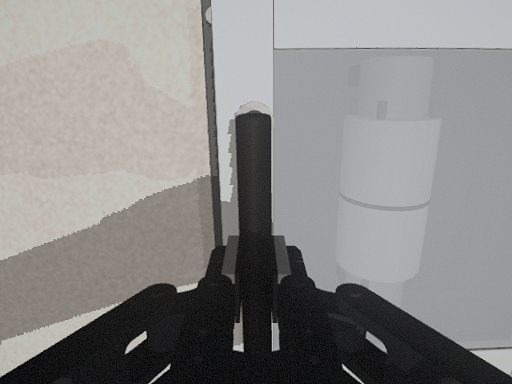

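View pics/s8.png

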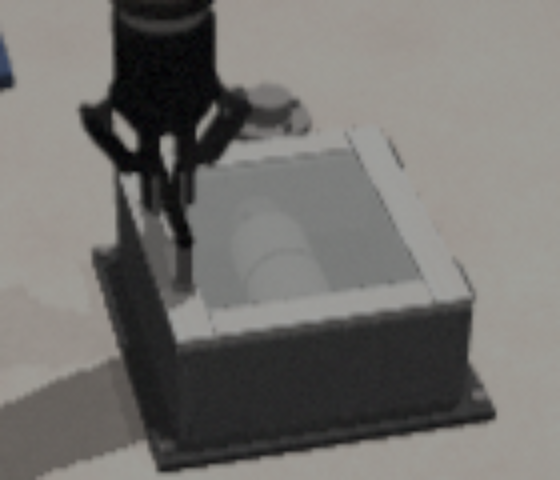

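>>> move_arm:
  gripper: [0,0,0,0,0]
  xyz:
    - [0,0.18,-0.63]
    - [0,0.45,-1.45]
    - [0,0.82,-2.47]
    - [0,1.16,-3.27]
    - [0,1.53,-4.06]
  twist: [0,0,0,0,0]

```text
t: 11.83
eef_pos: [0.4771, 0.0754, 0.2534]
tool_rot: [-0.001, 0.641, 0.768, -0.001]
contact_force: [-7.2, 0.4, -1.1]
gripper_width: 0.153
```

```bash
cat >> h.py <<'E'
def cov():
    o,p,M=tool();H=np.array([.667,.1124,.1]);e=np.array([np.cos(.178),np.sin(.178),0])
    h=p+.054*M[:,2]; d=h-H;print("t",o["t"],"p",p.round(4),"r",np.hypot(d@e,d[2]),"theta",np.arctan2(d[2],-d@e)-.2606,"lat",d@[-e[1],e[0],0],"w",o["gripper_width"],"F",np.round(o["contact_force"],1),np.round(o["torque"],2),"z",M[:,2].round(3))
E
python3 - <<'E'
from h import *
cov()
S=read_camera("side");cv2.imwrite("pics/s9.png",cv2.resize(S["pixels"][80:240,200:340,::-1],None,fx=4,fy=3.7))
E
```

```text
t 11.8333 p [0.4771 0.0754 0.2534] r 0.21769182633225073 theta 0.21349537284199677 lat -0.0028026718240374004 w 0.15335960038922733 F [-7.2  0.4 -1.1] [0.08 1.68 0.09] z [-0.004 -0.001 -1.   ]
```

View pics/s9.png

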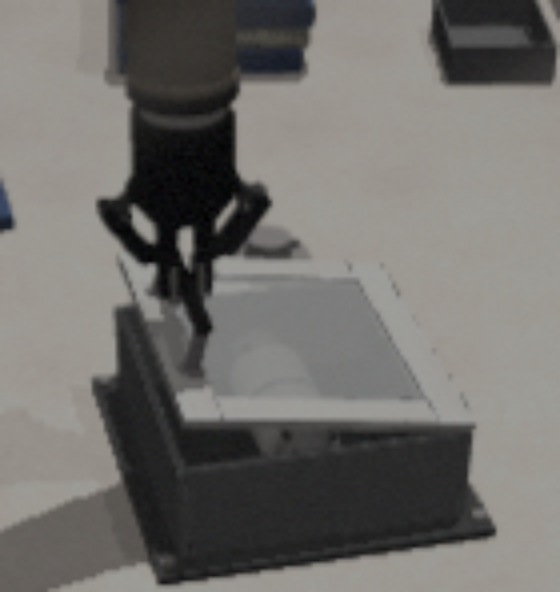

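>>> move_arm:
  gripper: [0,0,0,0,0]
  xyz:
    - [0,0.45,-0.96]
    - [0,1.0,-1.89]
    - [0,1.6,-2.8]
    - [0,2.25,-3.67]
    - [0,2.9,-4.51]
  twist: [0,0,0,0,0]

```text
t: 12.3
eef_pos: [0.505, 0.0808, 0.2989]
tool_rot: [-0.002, 0.641, 0.768, -0.002]
contact_force: [-9.9, 0.1, 4.4]
gripper_width: 0.148
```

```bash
python3 - <<'E'
from h import *
cov()
E
```

```text
t 12.3 p [0.505  0.0808 0.2989] r 0.21982197306462067 theta 0.4588444528716525 lat -0.0023690640320855466 w 0.147944852989583 F [-9.9  0.1  4.4] [0.13 2.5  0.13] z [-0.005 -0.001 -1.   ]
```

>>> move_arm:
  gripper: [0,0,0,0,0]
  xyz:
    - [0,0.65,-0.86]
    - [0,1.35,-1.68]
    - [0,2.15,-2.41]
    - [0,3.0,-3.1]
    - [0,3.85,-3.75]
  twist: [0,0,0,0,0]

```text
t: 12.72
eef_pos: [0.5439, 0.0885, 0.3378]
tool_rot: [-0.001, 0.641, 0.768, -0.0]
contact_force: [-9.9, 1.1, 9.9]
gripper_width: 0.15
```

```bash
python3 - <<'E'
from h import *
cov()
S=read_camera("side");cv2.imwrite("pics/s10.png",cv2.resize(S["pixels"][80:240,200:340,::-1],None,fx=4,fy=3.7))
W=read_camera("wrist");cv2.imwrite("pics/w10.png",W["pixels"][:,:,::-1])
E
```

```text
t 12.7167 p [0.5439 0.0885 0.3378] r 0.2225582372851694 theta 0.7111653772493707 lat -0.0016675130753262546 w 0.14982441891177373 F [-9.9  1.1  9.9] [0.27 2.46 0.12] z [-0.002  0.001 -1.   ]
```

View pics/s10.png

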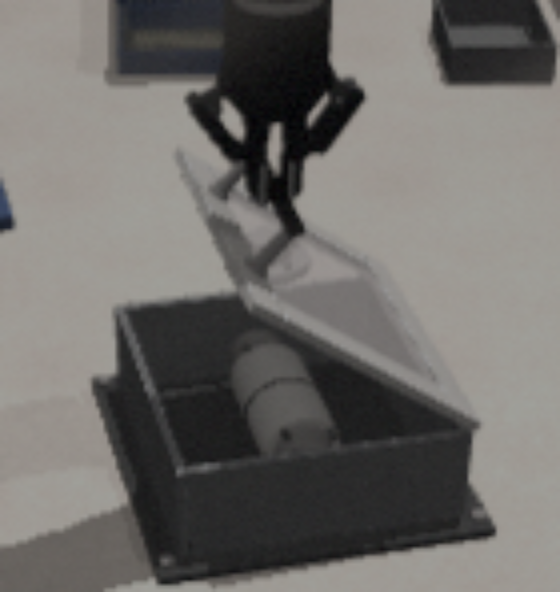

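View pics/w10.png

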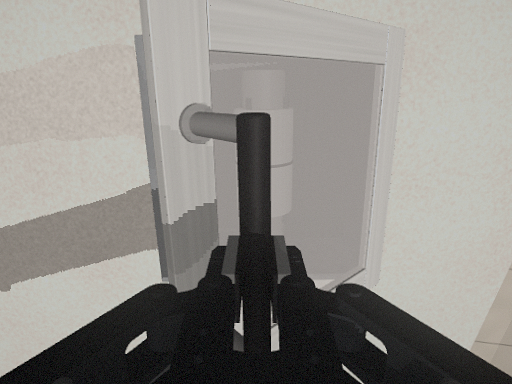

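Cover is at about 0.70 rad, gripped and stable. Continue slowly past balance.

>>> move_arm:
  gripper: [0,0,0,0,0]
  xyz:
    - [0,0.65,-0.6]
    - [0,1.36,-1.1]
    - [0,2.1,-1.55]
    - [0,2.9,-1.95]
    - [0,3.7,-2.3]
  twist: [0,0,0,0,0]

```text
t: 13.23
eef_pos: [0.582, 0.0958, 0.3605]
tool_rot: [0.0, 0.641, 0.768, 0.002]
contact_force: [-4.3, 4.1, 0.8]
gripper_width: 0.145
```

```bash
python3 - <<'E'
from h import *
cov()
S=read_camera("side");cv2.imwrite("pics/s11.png",cv2.resize(S["pixels"][80:240,200:340,::-1],None,fx=4,fy=4))
E
```

```text
t 13.2333 p [0.582  0.0958 0.3605] r 0.22385985704169808 theta 0.9137678442256536 lat -0.0012037806327403356 w 0.14544932673625247 F [-4.3  4.1  0.8] [0.9  0.86 0.18] z [ 0.002  0.002 -1.   ]
```

View pics/s11.png

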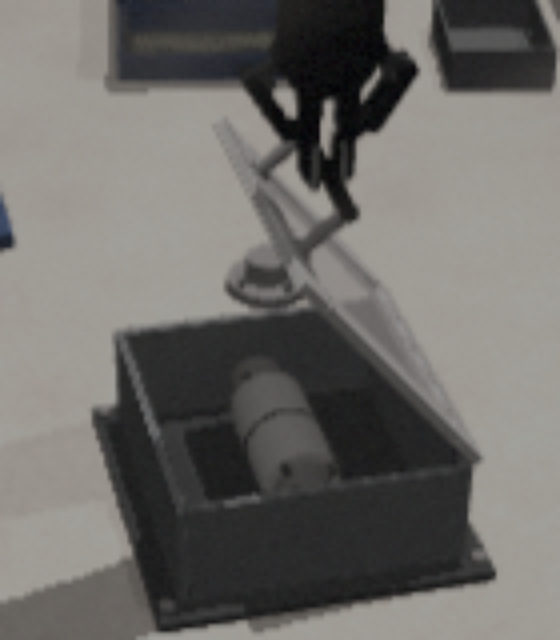

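```bash
python3 - <<'E'
from h import *
S=read_camera("side")
H=np.array([.667,.1124,.1]);e=np.array([np.cos(.18),np.sin(.18),0]);f=np.array([-e[1],e[0],0]);z=np.array([0,0,1.])
im=cv2.resize(S["pixels"][80:240,200:340,::-1],None,fx=4,fy=4,interpolation=cv2.INTER_CUBIC)
for th,col in((.8,(255,0,0)),(.87,(0,255,0)),(.94,(0,0,255))):
    u=-np.cos(th)*e+np.sin(th)*z;n=np.sin(th)*e+np.cos(th)*z
    P=[H+s*f*.125+u*a+n*.011 for s,a in((-1,0),(-1,.23),(1,.23))]+[H+u*.21+n*.056+s*f*.067 for s in (1,-1)]
    q=[tuple(int(x) for x in ((np.array(proj(S,p))-[200,80])*4)) for p in P];print(th,q)
    cv2.polylines(im,[np.array(q[:3])],False,col,1);cv2.polylines(im,[np.array(q[3:])],False,col,1)
cv2.imwrite("pics/s12.png",im)
E
```

```text
0.8 [(479, 456), (277, 296), (202, 130), (276, 139), (321, 226)]
0.87 [(480, 457), (295, 282), (217, 116), (294, 129), (340, 215)]
0.94 [(480, 458), (314, 268), (234, 104), (312, 120), (359, 206)]
```

View pics/s12.png

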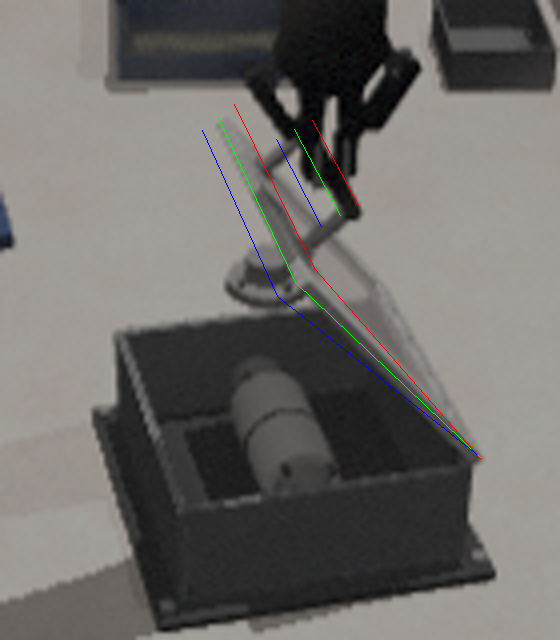

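Bar overlay reads about 0.93, and the frame edge about 0.89. I'll go a touch further, then come back.

>>> move_arm:
  gripper: [0,0,0,0]
  xyz:
    - [0,0.4,-0.17]
    - [0,0.8,-0.33]
    - [0,0.8,-0.33]
    - [0,0.8,-0.33]
  twist: [0,0,0,0]

```text
t: 13.67
eef_pos: [0.59, 0.0973, 0.3635]
tool_rot: [0.0, 0.64, 0.768, 0.002]
contact_force: [-2.3, 5.5, 2.7]
gripper_width: 0.151
```

>>> move_arm:
  gripper: [0,0,0,0,0]
  xyz:
    - [0,-0.8,0.32]
    - [0,-1.6,0.68]
    - [0,-2.4,1.1]
    - [0,-3.2,1.55]
    - [0,-3.87,1.96]
  twist: [0,0,0,0,0]

```text
t: 14.08
eef_pos: [0.5512, 0.0894, 0.3428]
tool_rot: [0.001, 0.641, 0.768, 0.002]
contact_force: [-2.9, 2.9, 4.4]
gripper_width: 0.151
```

>>> move_arm:
  gripper: [0,0,0,0,0]
  xyz:
    - [0,-0.6,0.4]
    - [0,-1.1,0.75]
    - [0,-1.5,1.06]
    - [0,-1.5,1.06]
    - [0,-1.5,1.06]
  twist: [0,0,0,0,0]

```text
t: 14.5
eef_pos: [0.5357, 0.0862, 0.3313]
tool_rot: [-0.0, 0.641, 0.768, 0.0]
contact_force: [-3.1, 4.9, 1.5]
gripper_width: 0.15
```

```bash
python3 - <<'E'
from h import *
cov()
S=read_camera("side")
H=np.array([.667,.1124,.1]);e=np.array([np.cos(.18),np.sin(.18),0]);f=np.array([-e[1],e[0],0]);z=np.array([0,0,1.])
im=cv2.resize(S["pixels"][80:240,200:340,::-1],None,fx=4,fy=4,interpolation=cv2.INTER_CUBIC)
for th,col in((.59,(255,0,0)),(.655,(0,255,0)),(.72,(0,0,255))):
    u=-np.cos(th)*e+np.sin(th)*z;n=np.sin(th)*e+np.cos(th)*z
    P=[H+s*f*.125+u*a+n*.011 for s,a in((-1,0),(-1,.23),(1,.23))]+[H+u*.21+n*.056+s*f*.067 for s in (1,-1)]
    q=[tuple(int(x) for x in ((np.array(proj(S,p))-[200,80])*4)) for p in P]
    cv2.polylines(im,[np.array(q[:3])],False,col,1);cv2.polylines(im,[np.array(q[3:])],False,col,1)
cv2.imwrite("pics/s13.png",im)
cv2.imwrite("pics/s14.png",cv2.resize(S["pixels"][200:320,160:320,::-1],None,fx=4,fy=4))
print([(x["p"],x["centre"]) for x in spot_point("lever_knob","side")],[(a,c) for a,c,s in blob(S,[.4185,-.317,.1536],14,35)])
E
```

```text
t 14.5 p [0.5357 0.0862 0.3313] r 0.22214182439106395 theta 0.6635320480284677 lat -0.0024623834582367526 w 0.14950410077180232 F [-3.1  4.9  1.5] [0.99 0.31 0.13] z [-0.     0.001 -1.   ]
[(0.7, [0.2959, -0.4701, 0.161]), (0.56, [0.5, -0.4832, 0.1596]), (0.53, [0.4181, -0.3175, 0.1545])] [(np.int32(94), array([225.40425532, 259.22340426]))]
```

View pics/s13.png

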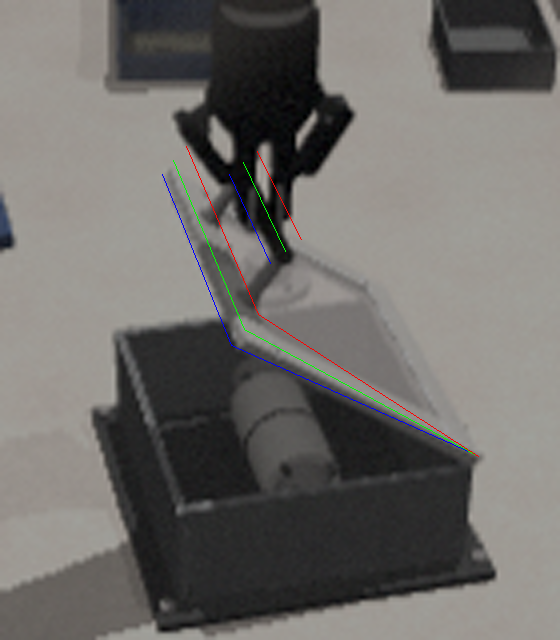

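View pics/s14.png

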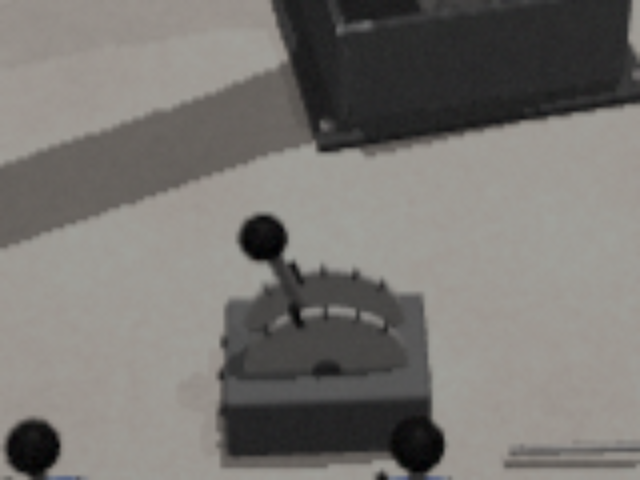

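The overlay puts the cover at about 0.65 rad, and the lever is unchanged at its idle rib. Let it settle, check it's still, and hand in.

>>> move_arm:
  gripper: [0,0,0,0]
  xyz:
    - [0,0,0]
    - [0,0,0]
    - [0,0,0]
    - [0,0,0]
  twist: [0,0,0,0]

```text
t: 14.93
eef_pos: [0.536, 0.0863, 0.3315]
tool_rot: [-0.0, 0.641, 0.768, 0.0]
contact_force: [-3.0, 4.4, 1.9]
gripper_width: 0.15
```

```bash
python3 - <<'E'
from h import *
cov(); print(np.abs(get_obs()["joint_vel"]).max())
hand_in()
E
```

```text
t 14.9333 p [0.536  0.0863 0.3315] r 0.22215324021254237 theta 0.6649353916368188 lat -0.0024702612877320652 w 0.14965333107166684 F [-3.   4.4  1.9] [1.03 0.35 0.12] z [-0.     0.001 -1.   ]
0.001210653308318209
the job is handed in; nothing more can be done
```

I set the grey box's lever to idle, raised the cover past its balance point, brought it back below, and handed in at 14.9 s with the gripper still holding the handle. No verdict is reported.

- **Lever:** the first pull left it at about -0.295 rad, so I regripped it and nudged it to about -0.345 rad. The last picture showed it unmoved at the idle rib.
- **Cover raised:** the gripper position gave about 0.95 rad at the top, measured on the way up and not checked by camera at the peak. Just before that, at 0.91 rad by gripper position, the camera overlay gave 0.93 from the bar and 0.89 from the frame edge. The cover did not fly up.
- **Cover at the end:** about 0.665 rad by gripper position and 0.64 to 0.66 by overlay. That is roughly 7 to 8 degrees below balance. The arm was still, gripping the bar with about 5 N of external force on the tool.
- **Disagreement:** the handle's measured distance from the hinge came out about 5 mm too large, so these angles are good to roughly 0.02 to 0.03 rad.
- **Other things on the bench:** I never brought the arm near the flange, fitting or screwdriver, but I did not measure their positions again at the end.

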